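Check the snap caps of a vial rack and pull the rejects

TASK

Press down the cap of every sample vial in the rack to make sure that it is fully home. Any vial whose cap has been pressed and still stands proud is a reject: lift it out and set it down gently, standing upright, in the steel tray with the earlier rejects; the sound vials stay in the rack. Keep all vials upright and leave the earlier rejects, the bottles, the jar and the pliers where they are.

Things in the scene. Friction and masses are not known exactly. Their poses are not given: they have to be found in the camera images.
- rack: fixed aluminium vial rack, 114 (its x) x 176 (its y) x 45 mm high: 6 mm base plate, drilled top plate (z 37 to 45 mm), two end cheeks. Six round places of 30.5 mm at x = +-28, y = -56, 0, 56 mm; five hold vials standing on the base plate, one is empty. Origin: centre of the underside, z up. Stands left or right of the bench's middle, turned by up to 0.4 rad
- vial_1: amber glass sample vial, upright in one of the rack's places (which varies): body 27.5 mm in diameter up to 72 mm high, then a shoulder and a 21 mm neck; about 70 g. Origin: centre of its underside, z up. A vial with a faulty neck, on which the cap stops 4 mm short of home, looks like the others until its cap is pressed; one or two of the five are faulty
- vial_2: amber glass sample vial, upright in one of the rack's places (which varies): body 27.5 mm in diameter up to 72 mm high, then a shoulder and a 21 mm neck; about 70 g. Origin: centre of its underside, z up. A vial with a faulty neck, on which the cap stops 4 mm short of home, looks like the others until its cap is pressed; one or two of the five are faulty
- vial_3: amber glass sample vial, upright in one of the rack's places (which varies): body 27.5 mm in diameter up to 72 mm high, then a shoulder and a 21 mm neck; about 70 g. Origin: centre of its underside, z up. A vial with a faulty neck, on which the cap stops 4 mm short of home, looks like the others until its cap is pressed; one or two of the five are faulty
- vial_4: amber glass sample vial, upright in one of the rack's places (which varies): body 27.5 mm in diameter up to 72 mm high, then a shoulder and a 21 mm neck; about 70 g. Origin: centre of its underside, z up. A vial with a faulty neck, on which the cap stops 4 mm short of home, looks like the others until its cap is pressed; one or two of the five are faulty
- vial_5: amber glass sample vial, upright in one of the rack's places (which varies): body 27.5 mm in diameter up to 72 mm high, then a shoulder and a 21 mm neck; about 70 g. Origin: centre of its underside, z up. A vial with a faulty neck, on which the cap stops 4 mm short of home, looks like the others until its cap is pressed; one or two of the five are faulty
- cap_1 (a joint): how far vial_1's white snap cap (28 mm in diameter, 13 mm high) is pushed down, in m; its top is 98 mm minus this above the vial's underside. Starts proud, 0 to 0.0015; fully home at 0.007, skirt on the shoulder. Slides stiffly under about 8 N, stays where left, then meets a hard stop: at 0.007, or at 0.003 on a faulty neck however hard it is pressed (20 N is plenty)
- cap_2 (a joint): how far vial_2's white snap cap (28 mm in diameter, 13 mm high) is pushed down, in m; its top is 98 mm minus this above the vial's underside. Starts proud, 0 to 0.0015; fully home at 0.007, skirt on the shoulder. Slides stiffly under about 8 N, stays where left, then meets a hard stop: at 0.007, or at 0.003 on a faulty neck however hard it is pressed (20 N is plenty)
- cap_3 (a joint): how far vial_3's white snap cap (28 mm in diameter, 13 mm high) is pushed down, in m; its top is 98 mm minus this above the vial's underside. Starts proud, 0 to 0.0015; fully home at 0.007, skirt on the shoulder. Slides stiffly under about 8 N, stays where left, then meets a hard stop: at 0.007, or at 0.003 on a faulty neck however hard it is pressed (20 N is plenty)
- cap_4 (a joint): how far vial_4's white snap cap (28 mm in diameter, 13 mm high) is pushed down, in m; its top is 98 mm minus this above the vial's underside. Starts proud, 0 to 0.0015; fully home at 0.007, skirt on the shoulder. Slides stiffly under about 8 N, stays where left, then meets a hard stop: at 0.007, or at 0.003 on a faulty neck however hard it is pressed (20 N is plenty)
- cap_5 (a joint): how far vial_5's white snap cap (28 mm in diameter, 13 mm high) is pushed down, in m; its top is 98 mm minus this above the vial's underside. Starts proud, 0 to 0.0015; fully home at 0.007, skirt on the shoulder. Slides stiffly under about 8 N, stays where left, then meets a hard stop: at 0.007, or at 0.003 on a faulty neck however hard it is pressed (20 N is plenty)
- tray: fixed stainless-steel reject tray, 200 (its x) x 140 (its y) x 22 mm high, floor and walls 3 mm thick. Origin: centre of the underside, z up; turned by up to 0.4 rad. It stands on the other side of the middle of the bench from the rack
- old_1: an amber vial of the same make, put aside earlier, standing in the -x half of the reject tray; 27.5 mm in diameter, 95 mm high with its cap. Origin: centre of its underside. To be left standing where it is
- old_2: an amber vial of the same make, put aside earlier, standing in the +x half of the reject tray; 27.5 mm in diameter, 95 mm high with its cap. Origin: centre of its underside. To be left standing where it is
- solvent: bystander: amber solvent bottle, 86 mm in diameter, 180 mm high, standing between rack and tray. Origin: centre of its underside
- standard: bystander: clear glass bottle with a blue cap, 66 mm in diameter, 143 mm high, standing close to the rack on its -x side (the side nearer the robot). Origin: centre of its underside
- septa: bystander: small white jar of septa with a grey lid, 58 mm in diameter, 45 mm high. Origin: centre of its underside
- crimper: bystander: steel crimping pliers with black grips lying on the bench beyond the work, 165 mm long, 30 mm high. Origin: near the jaw, on the bench; x points to the jaw

How it is judged:
By the outcome, as a careful person would: the job done as asked, in the order asked, and still so for the second after the job is handed in, with the robot touching nothing.
It also fails if it takes over 72 s, if anything falls off the work surface, if the arm or the gripper's body presses on something with over 40 N, if the wrist force passes 120 N, or if a joint passes its speed limit or range.

ROBOT

A 6-joint arm with a two-finger parallel gripper is mounted at the origin on the work surface. World frame = base frame: x ahead of the robot, y to its left, z up, the work surface at z = 0. Lengths are in mm, angles in rad, forces in N, time in s.
With the tool pointing down it reaches from about 400 to 925 mm from the base axis. Payload 12.5 kg.
Tool frame: the origin (TCP) lies midway between the tips of the shut fingers; the grasp point (between the pads) lies 19 mm behind it; z points along the fingers, y is the line along which they close (so a half turn about z gives the same grasp; the last joint's range is limited). The gripper opens to 95 mm and grips with 3 to 60 N. Pads are 20 mm wide; open, the fingers measure 119 mm over their backs; the gripper's body (75 mm by 180 mm) begins 59 mm behind the grasp point.
Start: joints at [1.049, 0.491, 1.559, -0, 1.092, -0.106], TCP at [252.439, 571.774, 177.161] pointing down, gripper open.
Joint ranges: [-3.1, 3.1], [-0.84, 2.19], [0.05, 2.79], [-1.13, 4.28], [0.06, 2.93], [-2.69, 2.69]. Speed limits (rad/s): [2.22, 2.22, 2.79, 3.14, 3.14, 3.14].

INTERFACE

Orientations are given as [roll, pitch, yaw] about the fixed x, y, z axes, in that order (R = Rz(yaw) Ry(pitch) Rx(roll)).
In Python, from cell import env gives the robot as it stands.
- The arm moves only by the tool carry_out, never from a script. Its argument "series" is a list of rows, each a list of 4 numbers: the shift along the world's x, y, z normalised to -1 to 1, where 1 is 5 cm, then the turn about the world's z normalised to -1 to 1, where 1 is 6 degrees. In form: [[x, y, z, turn], ...]. A call has exactly 5 rows; each row shifts and turns the commanded pose from where the row before left it; what a row does not reach is not made up. A row lasts 1/10 s, in which the tool goes at most 50 mm and 8.59 degrees, less where a joint would pass 70% of its speed; a pose out of reach is approached as far as the arm can. A call with a number of a shift or a turn outside -1 to 1 is refused whole. A call with a gripper value outside its range is refused whole. "fingers" is the closure, from -1 (fully open) to 1 (shut), set as the call begins (left out, the last holds). The fingers move at their own pace and stop on an object; the grip force is fixed at half the most. Time passes only in rows, so rows that do not move let the fingers close, or fill a call up. It gives the time, the measured TCP pose, the force, the opening and the grip force at its end, in the units of the state.
- env.state(): the state, without advancing time (a new reading comes with each control period).
- env.read_camera(name): name is "scene" or "side" or "wrist"; returns the picture (400x640x3 uint8, red, green, blue); there is no depth.
- env.calibration(name): a dict with "K" (3x3 intrinsics, pixels), "pose" (4x4, takes a point from camera to world coordinates). Camera axes: x right, y down, z forward; pixel columns grow to the right and rows downward; lengths in mm; the calibration is good to about 2 mm. A picture is of the moment at which its call begins: read the wrist's pose just before it. calibration takes no time and is no camera call; for the wrist camera it gives the pose at the moment of the call.
- env.job_done(): hands the job in; it is judged then, once.
Trained networks look in the newest picture that a camera, given by its name, has taken for a name from the list of things; names that differ only in an ending like _2 or _b are one class to them, and where a whole thing is asked for, a point or a joint stands for the part that bears it (a point fixed in the world has none). Each returns a list of dicts, best first, with "conf" (0 to 1); they miss things now and then, are a little off and sometimes report something else, mostly with a low value. They report only what shows in the picture. A call takes as long as a camera call.
- env.look_for(camera, label): "position" ([row, column] as shares, 0 to 1, of the picture: columns of its width, rows of its height, amid what is visible of it).
The state is a dict: "t": time; "joints": joint angles; "qvel": joint speeds; "tau": joint torques, N m; "eef_pos": TCP position; "tcp_rot": TCP orientation; "ft_force": force on the tool from outside, world axes, zero at the start; "moment": the same for the moment, N m; "opening": opening from 0.0 (shut) to 1.0 (fully open); "grip_force": force on a finger pad.
Only numpy, scipy, OpenCV 4.12 (cv2) and the standard library are available. Lean on these libraries where they do the work, as an engineer would, in place of code of your own. Each camera call takes 0.05 s, during which the arm holds its last target. There are 200 camera calls.

## Working session

There is one attempt and no reset: what is moved stays moved. The work goes in short steps, Python scripts to look and compute and a tool call to move; the robot and the scene stay as the last step left them, time stands still between calls to the robot, and variables do not carry over. Pictures are saved under pics/ and viewed, at most 10 in all, crops included, and the job is handed in when it is done.

Besides the shell and the picture viewer there is one more tool, called after "Request:" as name(argument=value, ...), one argument or row to a line, values as JSON. carry_out: Moves the arm, as the interface text tells. Its arguments: {"type":"object","properties":{"series":{"type":"array","items":{"type":"array","items":{"type":"number","minimum":-1,"maximum":1}}},"fingers":{"type":"number"}},"required":["series"]}

```bash
mkdir -p pics; ls
cat > h.py <<'E'
from cell import env
import numpy as np, cv2
def snap(c,f):
    im=env.read_camera(c); cv2.imwrite(f'pics/{f}.png',im[:,:,::-1]); return im
def ray(c,px,z):
    k=env.calibration(c);T=np.array(k['pose']);d=T[:3,:3]@np.linalg.inv(np.array(k['K']))@np.array([px[0],px[1],1.])
    o=T[:3,3]; return o+d*(z-o[2])/d[2]
def proj(c,P):
    k=env.calibration(c);T=np.array(k['pose']);p=T[:3,:3].T@(np.array(P,float)-T[:3,3]);q=np.array(k['K'])@p;return q[:2]/q[2]
H=dict(vial_1=48,cap_1=90,old_1=48,solvent=90,standard=70,septa=22,crimper=15,rack=30,tray=5)
def find(c,l,z):
    return [(round(r['conf'],2),[round(r['position'][1]*640),round(r['position'][0]*400)],ray(c,[r['position'][1]*640,r['position'][0]*400],z)[:2].round().tolist()) for r in env.look_for(c,l)]
E
python3 - <<'E'
from h import *
a=snap('scene','scene0');b=snap('side','side0')
cv2.imwrite('pics/both.png',np.vstack([a,b])[:,:,::-1]) 
for c in('scene','side'):
    print(c,np.array(env.calibration(c)['pose']).round(2).tolist(),env.calibration(c)['K'])
    for l,z in H.items():
        print(l,find(c,l,z))
E
```

```text
pics
scene [[-0.58, 0.68, -0.45, 1147.16], [0.82, 0.48, -0.32, 376.67], [-0.01, -0.55, -0.84, 1125.64], [0.0, 0.0, 0.0, 1.0]] [[487.78582565   0.         319.22197303]
 [  0.         487.78582565 199.389761  ]
 [  0.           0.           1.        ]]
vial_1 [(0.76, [278, 152], [510.0, -228.0]), (0.72, [259, 143], [513.0, -295.0]), (0.69, [264, 163], [563.0, -235.0]), (0.6, [292, 159], [506.0, -180.0]), (0.6, [251, 158], [569.0, -276.0])]
cap_1 [(0.4, [276, 145], [519.0, -224.0])]
old_1 [(0.75, [399, 245], [569.0, 201.0]), (0.57, [418, 218], [474.0, 202.0])]
solvent [(0.87, [337, 187], [536.0, -8.0])]
standard [(0.64, [293, 126], [421.0, -238.0])]
septa [(0.97, [376, 168], [380.0, 19.0]), (0.43, [276, 146], [478.0, -261.0])]
crimper [(0.92, [295, 302], [828.0, 68.0])]
rack [(0.95, [275, 175], [568.0, -195.0])]
tray [(0.63, [412, 242], [520.0, 217.0])]
side [[0.97, -0.17, 0.16, 393.54], [-0.23, -0.67, 0.7, -836.69], [-0.01, -0.72, -0.69, 892.27], [0.0, 0.0, 0.0, 1.0]] [[519.8992804    0.         321.02398496]
 [  0.         519.8992804  200.21358892]
 [  0.           0.           1.        ]]
vial_1 [(0.88, [352, 294], [589.0, -259.0]), (0.77, [316, 278], [530.0, -202.0]), (0.71, [343, 269], [588.0, -192.0]), (0.65, [311, 258], [529.0, -150.0]), (0.6, [327, 300], [538.0, -259.0])]
cap_1 [(0.75, [319, 272], [531.0, -221.0]), (0.72, [327, 294], [534.0, -274.0]), (0.61, [309, 252], [523.0, -166.0]), (0.52, [353, 286], [585.0, -269.0]), (0.51, [344, 265], [583.0, -217.0])]
old_1 [(0.89, [260, 159], [475.0, 200.0]), (0.87, [300, 154], [580.0, 194.0])]
solvent [(0.63, [297, 212], [523.0, -49.0])]
standard [(0.72, [266, 304], [420.0, -256.0]), (0.55, [354, 291], [590.0, -267.0])]
septa [(0.87, [236, 223], [389.0, 16.0]), (0.42, [345, 263], [601.0, -159.0])]
crimper [(0.55, [407, 190], [815.0, 31.0])]
rack [(0.57, [336, 304], [554.0, -261.0]), (0.4, [263, 305], [415.0, -229.0])]
tray [(0.92, [274, 166], [512.0, 217.0])]
```

Run:
```python
import cv2,numpy as np
b=cv2.imread('pics/side0.png');a=cv2.imread('pics/scene0.png')
x=cv2.resize(b[215:345,230:430],(800,520),interpolation=cv2.INTER_CUBIC)
cv2.imwrite('pics/rk.png',x)
x=cv2.resize(a[110:210,220:420],(800,400),interpolation=cv2.INTER_CUBIC)
cv2.imwrite('pics/rk2.png',x)
```

```text
(no output)
```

View pics/scene0.png

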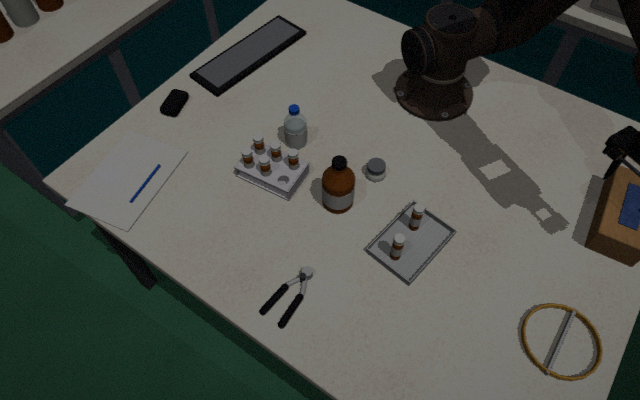

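View pics/rk.png

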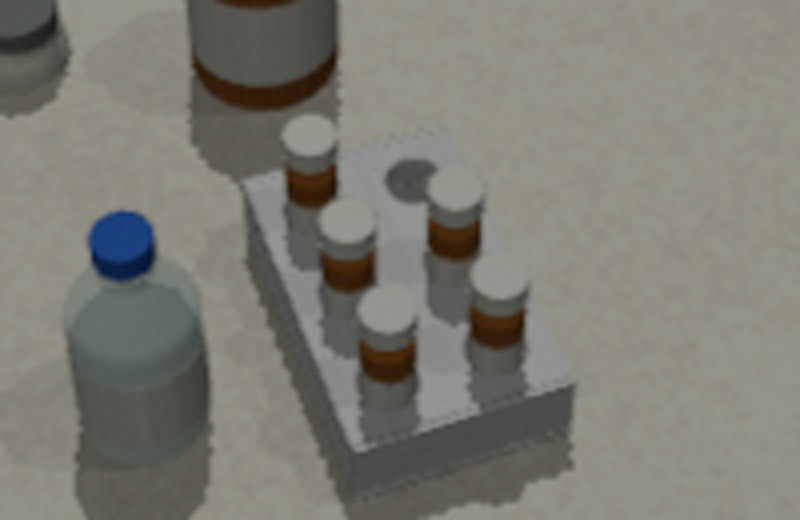

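The scene shows the rack around (272,168) with the standard bottle behind it, the solvent bottle at (338,185), the tray at (410,242) with two old vials, and the pliers at (290,297). The side crop shows five cap tops in the rack, with the empty place at crop (413,180), which is the far right corner.

Run:
```python
from h import *
from scipy.optimize import least_squares
px=[(307.5,248.75),(317,270.5),(327,292.5),(343.75,262.5),(354.5,284.25)]
loc=np.array([(-28,56),(-28,0),(-28,-56),(28,0),(28,-56)])
W=np.array([ray('side',p,103)[:2] for p in px]);print(W.round())
def f(p):
    c,s=np.cos(p[2]),np.sin(p[2]);return ((loc@np.array([[c,s],[-s,c]])+p[:2])-W).ravel()
r=least_squares(f,[550,-200,0]);print(r.x,r.fun.round(1))
c,s=np.cos(r.x[2]),np.sin(r.x[2])
print((loc@np.array([[c,s],[-s,c]])+r.x[:2]).round())
# tray quad from scene picture corners (rim z=22)
for p in [(413,202),(456,233),(409,283),(365,247)]: print('tray',ray('scene',p,22).round())
s=env.state();print(s['t'],s['eef_pos'],s['tcp_rot'],s['opening'],np.array(env.calibration('wrist')['pose']).round(2).tolist())
a=cv2.imread('pics/side0.png')[120:220,200:340];cv2.imwrite('pics/tr.png',cv2.resize(a,(784,560),interpolation=cv2.INTER_CUBIC))
```

```text
[[ 520. -169.]
 [ 526. -227.]
 [ 532. -281.]
 [ 581. -220.]
 [ 586. -275.]]
[ 5.53384844e+02 -2.22691638e+02  1.03024209e-01] [-0.1 -1.  -0.2  1.2 -0.7 -0.1  0.5  0.3  0.5 -0.3]
[[ 520. -170.]
 [ 526. -226.]
 [ 531. -281.]
 [ 581. -220.]
 [ 587. -276.]]
tray [421. 162.  22.]
tray [441. 300.  22.]
tray [632. 269.  22.]
tray [610. 129.  22.]
1.0 [252.43312217 571.7805389  177.13172436] [ 3.14152384e+00 -1.55881568e-05  2.72578681e+00] 1.0003324003587144 [[0.4, 0.88, 0.26, 180.72], [0.92, -0.39, -0.11, 603.21], [-0.0, 0.28, -0.96, 385.77], [0.0, 0.0, 0.0, 1.0]]
```

View pics/tr.png

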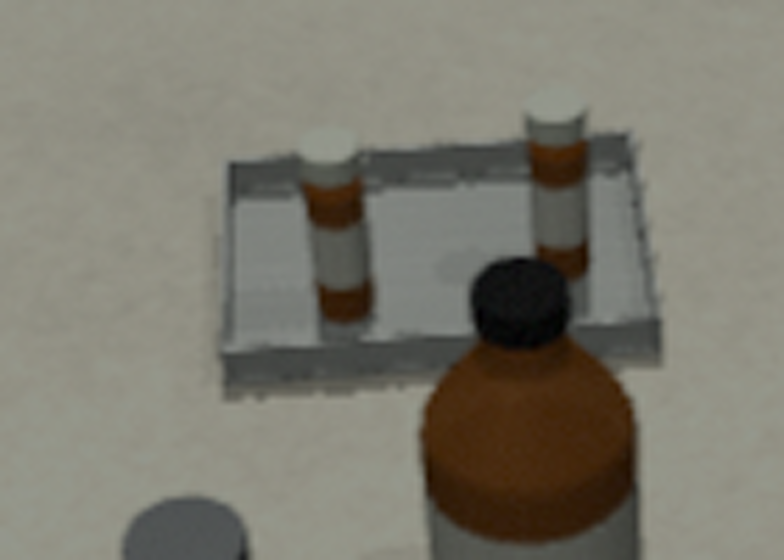

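The side crop shows the old rejects' cap tops at crop (330,140) and (556,105). The middle of the tray is free. Next I go over the rack with shut fingers, turned so that they close along the rack's y.

Request:
carry_out(
  series=[
    [0,0,0.4,-1],
    [0.3,-0.8,0.4,-1],
    [0.3,-0.8,0.4,-1],
    [0.3,-0.8,0.4,-1],
    [0.3,-0.8,0.4,-1],
  ],
  fingers=1,
)

```text
t: 1.5
eef_pos: [312.6, 410.2, 277.9]
tcp_rot: [3.141, 0.0, 2.198]
ft_force: [0.5, 0.1, 0.2]
opening: 0.635
grip_force: 0.0
```

Request:
carry_out(
  series=[
    [0.3,-0.8,0,-1],
    [0.3,-0.8,0,-1],
    [0.3,-0.8,0,-1],
    [0.3,-0.8,0,-1],
    [0.3,-0.8,0,-1],
  ],
)

```text
t: 2.0
eef_pos: [387.7, 210.2, 277.4]
tcp_rot: [3.141, -0.0, 1.675]
ft_force: [1.4, 1.2, -0.2]
opening: 0.219
grip_force: 0.0
```

Request:
carry_out(
  series=[
    [0.3,-0.8,0,-1],
    [0.3,-0.8,0,-1],
    [0.3,-0.8,0,-1],
    [0.3,-0.8,0,-1],
    [0.3,-0.8,0,-1],
  ],
)

```text
t: 2.5
eef_pos: [462.7, 10.0, 277.4]
tcp_rot: [3.141, -0.0, 1.151]
ft_force: [0.0, 0.3, -0.1]
opening: 0.002
grip_force: 0.0
```

Request:
carry_out(
  series=[
    [0.3,-0.8,0,-1],
    [0.3,-0.8,0,-1],
    [0.3,-0.8,0,-1],
    [0.3,-0.8,0,-1],
    [0.3,-0.8,0,-1],
  ],
)

```text
t: 3.0
eef_pos: [537.8, -190.1, 277.2]
tcp_rot: [3.141, -0.0, 0.627]
ft_force: [0.9, 0.2, -0.4]
opening: 0.005
grip_force: 0.0
```

Request:
carry_out(
  series=[
    [0.3,-0.8,0,-1],
    [0,0,0,-1],
    [0,0,0,-1],
    [0,0,0,-1],
    [0,0,0,-1],
  ],
)

```text
t: 3.5
eef_pos: [552.4, -228.4, 277.1]
tcp_rot: [-3.142, 0.0, 0.103]
ft_force: [0.1, 1.0, 0.5]
opening: 0.003
grip_force: 0.0
```

Run:
```python
from h import *
s=env.state();print(s['t'],s['eef_pos'],s['tcp_rot'],s['ft_force'],s['opening'])
snap('wrist','w1')
print(find('wrist','cap_1',97),find('wrist','vial_1',75))
for p in [(520,-170),(526,-226),(531,-281),(581,-220),(587,-276)]: print(proj('wrist',(*p,103)).round())
```

```text
3.5 [ 552.38746602 -228.37181149  277.07105628] [-3.14158216e+00  1.54689936e-04  1.03214799e-01] [0.12069857 1.02830826 0.46567721] 0.0033988898343291383
[(0.87, [316, 194], [526.0, -227.0]), (0.86, [362, 198], [528.0, -282.0]), (0.75, [363, 144], [591.0, -274.0]), (0.6, [315, 146], [583.0, -220.0]), (0.56, [271, 194], [520.0, -172.0])] [(0.86, [359, 146], [587.0, -273.0]), (0.74, [313, 146], [580.0, -217.0]), (0.7, [316, 189], [527.0, -227.0]), (0.64, [359, 193], [527.0, -281.0])]
[268. 195.]
[315. 195.]
[362. 196.]
[315. 149.]
[364. 149.]
```

View pics/w1.png

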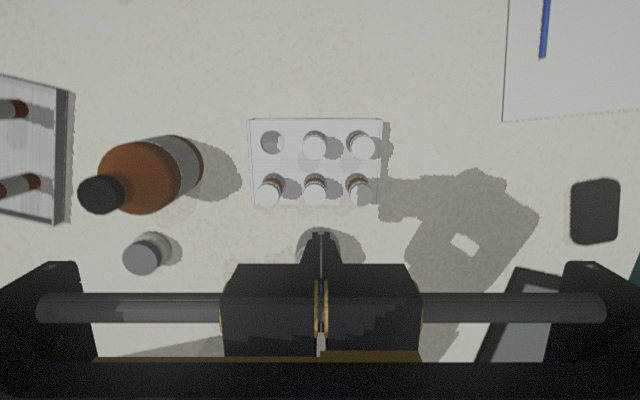

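The wrist picture shows the caps at about (268,190), (315,190), (360,190), (315,146) and (360,146). That agrees with the side fit to about 2 mm. I start pressing with the middle -x vial.

Request:
carry_out(
  series=[
    [-0.53,0.04,-0.7,0],
    [0,0,-0.7,0],
    [0,0,-0.7,0],
    [0,0,-0.7,0],
    [0,0,-0.5,0],
  ],
)

```text
t: 4.15
eef_pos: [525.3, -225.9, 110.2]
tcp_rot: [-3.141, 0.001, 0.111]
ft_force: [-0.5, 0.8, -0.5]
opening: 0.004
grip_force: 0.0
```

Request:
carry_out(
  series=[
    [0,0,-0.1,0],
    [0,0,-0.04,0],
    [0,0,-0.02,0],
    [0,0,-0.02,0],
    [0,0,-0.02,0],
  ],
)

```text
t: 4.65
eef_pos: [526.3, -226.4, 103.1]
tcp_rot: [3.141, -0.001, 0.108]
ft_force: [-0.1, 0.8, 1.0]
opening: 0.007
grip_force: 0.0
```

Request:
carry_out(
  series=[
    [0,0,-0.02,0],
    [0,0,-0.02,0],
    [0,0,0,0],
    [0,0,0,0],
    [0,0,0,0],
  ],
)

```text
t: 5.15
eef_pos: [526.0, -226.2, 100.2]
tcp_rot: [3.141, -0.0, 0.108]
ft_force: [-0.1, 0.0, -0.5]
opening: 0.001
grip_force: 0.0
```

Request:
carry_out(
  series=[
    [0,0,-0.02,0],
    [0,0,0,0],
    [0,0,0,0],
    [0,0,0,0],
    [0,0,0,0],
  ],
)

```text
t: 5.65
eef_pos: [526.0, -226.2, 99.2]
tcp_rot: [3.141, -0.0, 0.108]
ft_force: [-0.3, 0.2, -0.1]
opening: 0.004
grip_force: 0.0
```

Request:
carry_out(
  series=[
    [0,0,0,0],
    [0,0,0,0],
    [0,0,-0.02,0],
    [0,0,-0.02,0],
    [0,0,-0.02,0],
  ],
)

```text
t: 6.15
eef_pos: [525.9, -226.2, 96.0]
tcp_rot: [3.142, 0.0, 0.108]
ft_force: [0.1, 0.2, 0.5]
opening: 0.007
grip_force: 0.0
```

Run:
```python
from h import *
s=env.state();print(s['t'],s['eef_pos'],s['ft_force'])
a=snap('side','s2');p=proj('side',s['eef_pos']);print(p)
x,y=p.astype(int);cv2.imwrite('pics/s2c.png',cv2.resize(a[y-50:y+50,x-70:x+70,::-1],(784,560),interpolation=cv2.INTER_CUBIC))
```

```text
6.15 [ 525.88922298 -226.2164131    96.00378943] [0.07683056 0.18479666 0.53791289]
[317.05151619 272.55579387]
```

View pics/s2c.png

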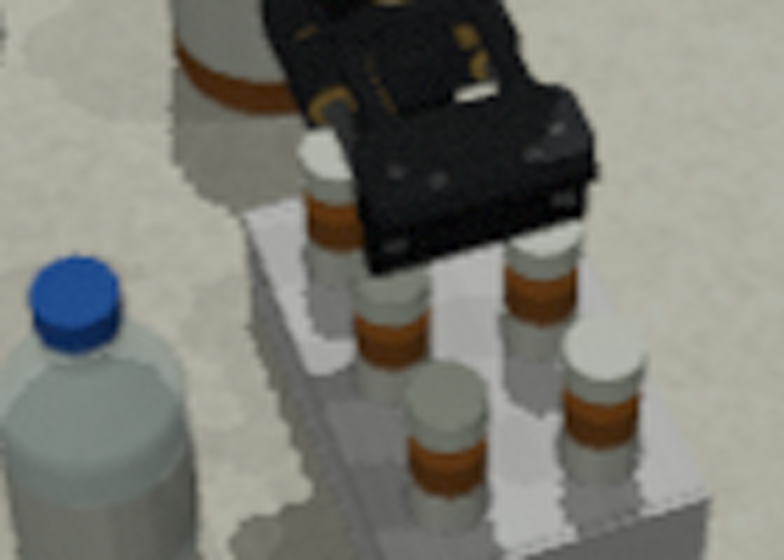

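The crop shows the gripper's body hiding the fingertips. The target's cap is just visible at crop (392,285). I check whether the TCP height is right.

Run:
```python
from h import *
p=env.state()['eef_pos']
for z in (174,180,190):
  for d in (-37,37):
    for L in (-37,-90):
      q=proj('side',p+np.array([d,L,z-p[2]]));print(z,d,L,((q-[247,222])*5.6).round())
c=snap('scene','sc2');q=proj('scene',p);print(q);x,y=q.astype(int)
cv2.imwrite('pics/sc2c.png',cv2.resize(c[y-45:y+35,x-56:x+56,::-1],(784,560),interpolation=cv2.INTER_CUBIC))
```

```text
174 -37 -37 [301. 242.]
174 -37 -90 [338. 375.]
174 37 -37 [528. 198.]
174 37 -90 [574. 328.]
180 -37 -37 [301. 230.]
180 -37 -90 [337. 363.]
180 37 -37 [529. 186.]
180 37 -90 [574. 316.]
190 -37 -37 [299. 209.]
190 -37 -90 [336. 343.]
190 37 -37 [529. 165.]
190 37 -90 [575. 296.]
[273.38338481 145.27858089]
```

View pics/sc2c.png

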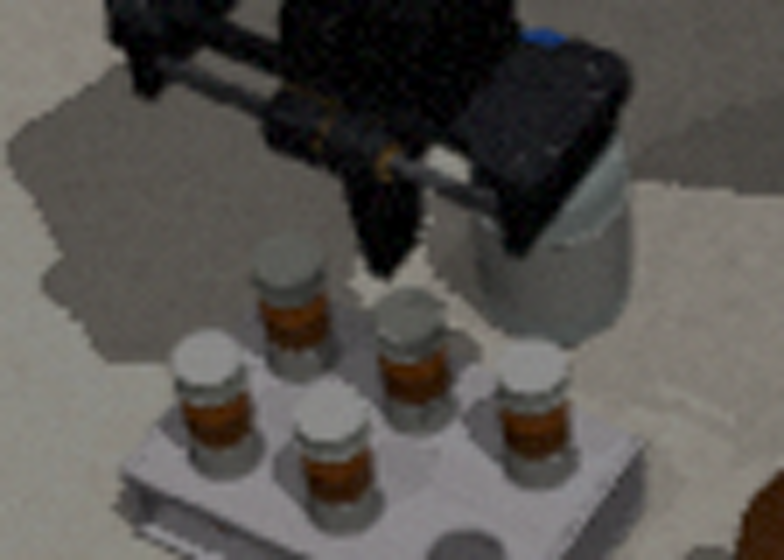

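Run:
```python
from h import *
p=env.state()['eef_pos']
T=np.array(env.calibration('wrist')['pose']);print((T[:3,3]-p).round(1),T[:3,:3].round(3).tolist())
for dz in (0,10,20,30): print(dz,proj('wrist',p+[0,0,dz]),proj('scene',p+[0,0,dz]))
for dx in (-10,-20): print(dx,proj('wrist',p+[dx,0,0]),proj('scene',p+[dx,0,0]))
# calib check of scene camera vs known rack caps
for q in [(520,-170),(526,-226),(531,-281),(581,-220),(587,-276)]: print(((proj('scene',(*q,103))-[217,100])*7).round())
snap('wrist','w3')
```

```text
[ 80.1   7.9 208.6] [[0.108, -0.954, -0.281], [-0.994, -0.104, -0.031], [0.0, 0.282, -0.959]]
0 [319.25312557 227.60591743] [273.38068284 145.26568506]
10 [319.19878016 233.24872251] [273.06450278 142.89624738]
20 [319.139315   239.42312207] [272.74430514 140.49670211]
30 [319.07397086 246.20794974] [272.42001284 138.06647172]
-10 [317.67372165 241.34082352] [275.64511152 142.94921891]
-20 [316.13311323 254.73835384] [277.89449619 140.64814249]
[518. 360.]
[393. 306.]
[275. 252.]
[316. 404.]
[193. 348.]
```

View pics/w3.png

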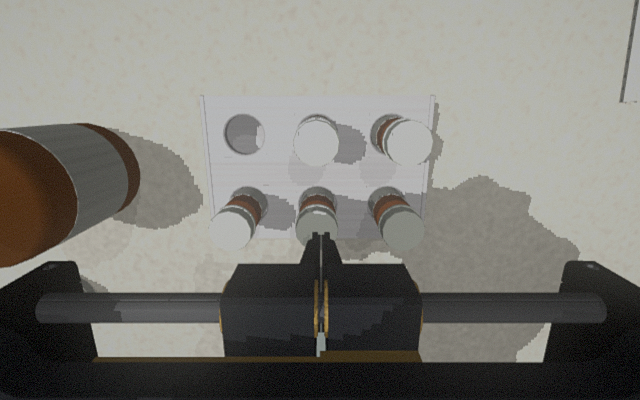

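Run:
```python
from h import *
K=env.calibration('wrist')['K'];print(K[0][0])
for q in [(520,-170),(526,-226),(531,-281),(581,-220),(587,-276)]: print([proj('wrist',(*q,z)).round().tolist() for z in (103,75)])
c=np.cos(.103);s=np.sin(.103)
for l in [(-57,-88),(57,-88),(57,88),(-57,88)]: print('rack',proj('wrist',(553.4+c*l[0]-s*l[1],-222.7+s*l[0]+c*l[1],45)).round())
im=cv2.imread('pics/w3.png');im1=cv2.imread('pics/w1.png')
print(np.linalg.norm(proj('wrist',(520,-170,103))-proj('wrist',(531,-281,103))))
```

```text
333.049204864513
[[232.0, 231.0], [242.0, 217.0]]
[[319.0, 231.0], [319.0, 217.0]]
[[404.0, 233.0], [395.0, 218.0]]
[[319.0, 146.0], [319.0, 140.0]]
[[412.0, 146.0], [401.0, 141.0]]
rack [423. 239.]
rack [437.  97.]
rack [201.  96.]
rack [214. 238.]
171.7840202125584
```

The wrist picture shows the tips ending near row 233. The rack matches its projection, so the tips seem to be well above the reported TCP. I feel downwards slowly, watching the force.

Request:
carry_out(
  series=[
    [0,0,-0.03,0],
    [0,0,-0.03,0],
    [0,0,-0.03,0],
    [0,0,-0.03,0],
    [0,0,-0.03,0],
  ],
)

```text
t: 6.8
eef_pos: [525.9, -226.2, 88.5]
tcp_rot: [3.142, 0.0, 0.108]
ft_force: [0.4, -0.2, 0.2]
opening: 0.007
grip_force: 0.0
```

Request:
carry_out(
  series=[
    [0,0,-0.03,0],
    [0,0,-0.03,0],
    [0,0,-0.02,0],
    [0,0,-0.02,0],
    [0,0,-0.02,0],
  ],
)

```text
t: 7.3
eef_pos: [525.9, -226.2, 82.6]
tcp_rot: [3.142, 0.0, 0.108]
ft_force: [0.3, 0.2, 1.1]
opening: 0.0
grip_force: 0.0
```

Request:
carry_out(
  series=[
    [0,0,-0.02,0],
    [0,0,-0.02,0],
    [0,0,-0.02,0],
    [0,0,-0.02,0],
    [0,0,-0.02,0],
  ],
)

```text
t: 7.8
eef_pos: [525.9, -226.2, 77.6]
tcp_rot: [3.142, 0.0, 0.108]
ft_force: [0.0, 1.1, 0.2]
opening: 0.003
grip_force: 0.0
```

Request:
carry_out(
  series=[
    [0,0,-0.02,0],
    [0,0,-0.02,0],
    [0,0,-0.02,0],
    [0,0,-0.02,0],
    [0,0,-0.02,0],
  ],
)

```text
t: 8.3
eef_pos: [525.9, -226.2, 72.6]
tcp_rot: [3.141, -0.0, 0.108]
ft_force: [-0.9, 0.2, -0.1]
opening: 0.006
grip_force: 0.0
```

Run:
```python
from h import *
s=env.state();print(s['ft_force'],s['tau'])
c=snap('scene','sc4')[100:180,217:329,::-1];w=snap('wrist','w4')[170:270,250:390,::-1]
cv2.imwrite('pics/m4.png',np.vstack([cv2.resize(c,(420,300),interpolation=cv2.INTER_CUBIC),cv2.resize(w,(420,300),interpolation=cv2.INTER_CUBIC)]))
print(proj('scene',s['eef_pos']),proj('wrist',s['eef_pos']),find('wrist','cap_1',103),find('wrist','cap_1',97))
```

```text
[-0.92314325  0.1639966  -0.14382073] [-5.95133843e-04 -5.89051080e+01 -1.99822855e+01  5.53890516e-02
 -9.16116522e-03 -1.25667447e-05]
[274.08069134 150.6987661 ] [319.28034071 227.58605411] [(0.97, [311, 232], [534.0, -220.0]), (0.95, [222, 242], [523.0, -170.0]), (0.88, [417, 147], [589.0, -272.0]), (0.82, [316, 148], [583.0, -218.0]), (0.75, [410, 244], [533.0, -278.0]), (0.58, [295, 165], [572.0, -208.0])] [(0.97, [311, 232], [532.0, -221.0]), (0.95, [222, 242], [520.0, -168.0]), (0.88, [417, 147], [588.0, -274.0]), (0.82, [316, 148], [582.0, -218.0]), (0.75, [410, 244], [531.0, -280.0]), (0.58, [295, 165], [571.0, -208.0])]
```

View pics/m4.png

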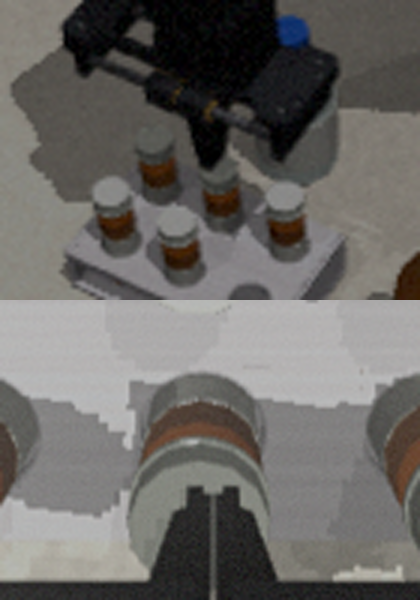

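The tip is now right at the cap, at wrist crop (213,490). I keep going in 1 mm steps.

Request:
carry_out(
  series=[
    [0,0,-0.02,0],
    [0,0,0,0],
    [0,0,-0.02,0],
    [0,0,0,0],
    [0,0,-0.02,0],
  ],
)

```text
t: 9.0
eef_pos: [526.0, -226.2, 69.7]
tcp_rot: [3.141, -0.0, 0.108]
ft_force: [0.2, 0.1, 0.8]
opening: 0.003
grip_force: 0.0
```

Request:
carry_out(
  series=[
    [0,0,-0.02,0],
    [0,0,0,0],
    [0,0,-0.02,0],
    [0,0,0,0],
    [0,0,-0.02,0],
  ],
)

```text
t: 9.5
eef_pos: [526.0, -226.2, 66.7]
tcp_rot: [3.141, -0.0, 0.108]
ft_force: [-1.0, -1.1, -0.1]
opening: 0.006
grip_force: 0.0
```

Request:
carry_out(
  series=[
    [0,0,-0.02,0],
    [0,0,0,0],
    [0,0,-0.02,0],
    [0,0,0,0],
    [0,0,-0.02,0],
  ],
)

```text
t: 10.0
eef_pos: [526.3, -226.5, 64.3]
tcp_rot: [3.141, -0.001, 0.108]
ft_force: [-1.0, 0.9, 8.5]
opening: 0.004
grip_force: 4.0
```

Run:
```python
from h import *
s=env.state();print(s['eef_pos'],s['ft_force'],s['moment'],s['tau'])
c=snap('scene','sc5')[115:175,235:315,::-1];w=snap('wrist','w5')[170:270,250:390,::-1];d=snap('side','s5')[230:310,280:392,::-1]
cv2.imwrite('pics/m5.png',np.vstack([np.hstack([cv2.resize(c,(400,300),interpolation=cv2.INTER_CUBIC),cv2.resize(d,(400,300),interpolation=cv2.INTER_CUBIC)]),cv2.resize(w,(800,290),interpolation=cv2.INTER_CUBIC)]))
print(proj('scene',s['eef_pos']))
```

```text
[ 526.31969024 -226.47340625   64.33030252] [-1.00673073  0.865089    8.46147442] [ 0.02416208  0.38984491 -0.04592788] [ 1.21627911e-01 -5.45920122e+01 -1.79622298e+01  1.29110659e-01
 -2.75526093e-01 -2.26578555e-05]
[274.17677155 152.62489072]
```

View pics/m5.png

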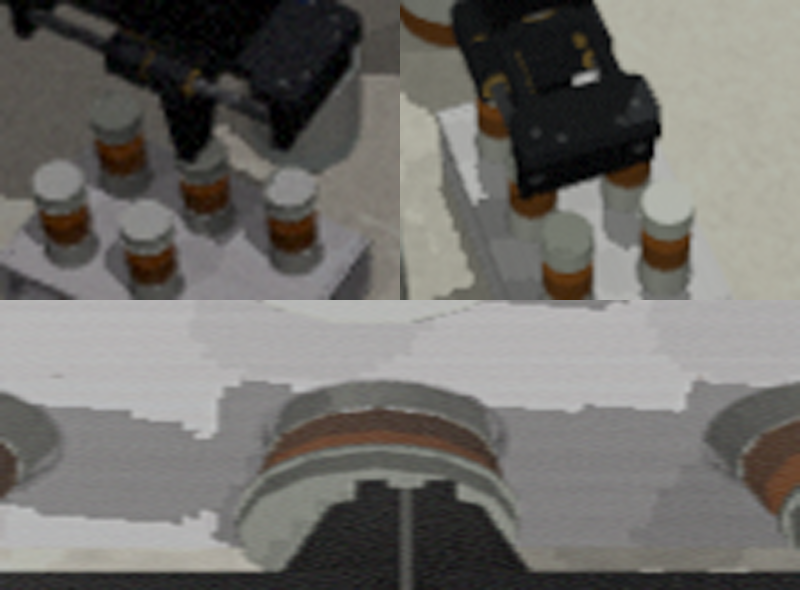

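Contact: the force is 8.5 N at a reported z of about 64.3. So the tips are about 38 mm above the reported TCP, and I will use that offset from now on. The picture agrees, showing the tip on the cap top at wrist crop (405,485). I keep pressing to the stop.

Request:
carry_out(
  series=[
    [0,0,-0.02,0],
    [0,0,0,0],
    [0,0,-0.02,0],
    [0,0,0,0],
    [0,0,0,0],
  ],
)

```text
t: 10.65
eef_pos: [527.0, -226.9, 63.6]
tcp_rot: [3.139, -0.003, 0.108]
ft_force: [-2.8, 0.9, 20.1]
opening: 0.004
grip_force: 9.8
```

Request:
carry_out(
  series=[
    [0,0,-0.02,0],
    [0,0,0,0],
    [0,0,0,0],
    [0,0,0,0],
    [0,0,0,0],
  ],
)

```text
t: 11.15
eef_pos: [527.5, -227.3, 63.6]
tcp_rot: [3.138, -0.004, 0.108]
ft_force: [-2.9, 0.3, 28.1]
opening: 0.002
grip_force: 14.0
```

Hard stop at 63.6 with 28 N. Next is the +x middle vial.

Request:
carry_out(
  series=[
    [0,0,0.28,0],
    [0.55,0.06,0,0],
    [0.55,0.06,0,0],
    [0,0,-0.14,0],
    [0,0,0,0],
  ],
)

```text
t: 11.65
eef_pos: [580.2, -219.7, 66.3]
tcp_rot: [-3.14, 0.002, 0.109]
ft_force: [-0.1, 0.4, 0.4]
opening: 0.004
grip_force: 0.0
```

Request:
carry_out(
  series=[
    [0,0,-0.03,0],
    [0,0,-0.03,0],
    [0,0,-0.03,0],
    [0,0,-0.03,0],
    [0,0,0,0],
  ],
)

```text
t: 12.15
eef_pos: [580.5, -220.6, 62.5]
tcp_rot: [3.141, -0.001, 0.107]
ft_force: [-0.3, 0.3, 5.4]
opening: 0.003
grip_force: 2.7
```

Request:
carry_out(
  series=[
    [0,0,-0.03,0],
    [0,0,-0.02,0],
    [0,0,-0.02,0],
    [0,0,-0.02,0],
    [0,0,0,0],
  ],
)

```text
t: 12.65
eef_pos: [581.3, -221.1, 59.7]
tcp_rot: [3.139, -0.003, 0.107]
ft_force: [-3.0, 1.4, 20.0]
opening: 0.004
grip_force: 9.8
```

This one is sound, stopping at 59.7. Next is the +x, -y vial.

Request:
carry_out(
  series=[
    [0,0,0.34,0],
    [0.06,-0.56,0,0],
    [0.06,-0.56,0,0],
    [0,0,-0.13,0],
    [0,0,0,0],
  ],
)

```text
t: 13.15
eef_pos: [585.7, -276.2, 66.7]
tcp_rot: [-3.14, 0.002, 0.106]
ft_force: [-0.5, 0.1, 0.8]
opening: 0.006
grip_force: 0.0
```

Request:
carry_out(
  series=[
    [0,0,-0.03,0],
    [0,0,-0.03,0],
    [0,0,-0.03,0],
    [0,0,-0.03,0],
    [0,0,0,0],
  ],
)

```text
t: 13.65
eef_pos: [587.2, -275.6, 62.6]
tcp_rot: [3.141, -0.001, 0.109]
ft_force: [-0.6, -0.4, 5.1]
opening: 0.004
grip_force: 2.8
```

Sliding past the faulty stop, so I continue to home.

Request:
carry_out(
  series=[
    [0,0,-0.03,0],
    [0,0,-0.02,0],
    [0,0,-0.02,0],
    [0,0,-0.03,0],
    [0,0,0,0],
  ],
)

```text
t: 14.15
eef_pos: [588.1, -276.3, 59.7]
tcp_rot: [3.138, -0.003, 0.109]
ft_force: [-4.8, 0.3, 22.8]
opening: 0.008
grip_force: 10.9
```

Request:
carry_out(
  series=[
    [0,0,0.35,0],
    [-0.56,-0.06,0,0],
    [-0.56,-0.06,0,0],
    [0,0,-0.13,0],
    [0,0,0,0],
  ],
)

```text
t: 14.65
eef_pos: [530.8, -281.6, 67.5]
tcp_rot: [-3.141, 0.0, 0.108]
ft_force: [-0.5, 0.1, 0.5]
opening: 0.003
grip_force: 0.0
```

Request:
carry_out(
  series=[
    [0,0,-0.03,0],
    [0,0,-0.03,0],
    [0,0,-0.03,0],
    [0,0,-0.03,0],
    [0,0,0,0],
  ],
)

```text
t: 15.15
eef_pos: [532.8, -282.8, 63.7]
tcp_rot: [3.139, -0.003, 0.109]
ft_force: [-1.7, 1.1, 18.5]
opening: 0.004
grip_force: 9.4
```

Request:
carry_out(
  series=[
    [0,0,-0.02,0],
    [0,0,0,0],
    [0,0,0,0],
    [0,0,0,0],
    [0,0,0,0],
  ],
)

```text
t: 15.65
eef_pos: [533.2, -283.1, 63.6]
tcp_rot: [3.138, -0.004, 0.109]
ft_force: [-3.1, 1.0, 26.7]
opening: 0.002
grip_force: 13.1
```

Second reject. Now the last vial.

Request:
carry_out(
  series=[
    [0,0,0.28,0],
    [-0.08,0.74,0,0],
    [-0.08,0.75,0,0],
    [-0.07,0.75,0,0],
    [0,0,-0.14,0],
  ],
)

```text
t: 16.15
eef_pos: [519.5, -166.6, 68.4]
tcp_rot: [-3.141, -0.0, 0.111]
ft_force: [0.0, -0.9, 0.1]
opening: 0.008
grip_force: 0.0
```

Request:
carry_out(
  series=[
    [0,0,-0.03,0],
    [0,0,-0.03,0],
    [0,0,-0.03,0],
    [0,0,-0.03,0],
    [0,0,0,0],
  ],
)

```text
t: 16.65
eef_pos: [520.4, -171.4, 62.0]
tcp_rot: [3.141, -0.001, 0.107]
ft_force: [-0.1, 0.7, 5.5]
opening: 0.007
grip_force: 2.9
```

Request:
carry_out(
  series=[
    [0,0,-0.03,0],
    [0,0,-0.02,0],
    [0,0,-0.02,0],
    [0,0,-0.03,0],
    [0,0,0,0],
  ],
)

```text
t: 17.15
eef_pos: [521.6, -171.8, 59.6]
tcp_rot: [3.139, -0.005, 0.107]
ft_force: [-4.7, 4.2, 34.4]
opening: 0.007
grip_force: 17.2
```

Vial 5 is sound. The rejects are A at (526,-226) and B at (531,-281). I lift, open partway and go above A.

Request:
carry_out(
  series=[
    [0,0,0.6,0],
    [0,0,0.3,0],
    [0.06,-0.56,0,0],
    [0.06,-0.56,0,0],
    [0,0,0,0],
  ],
  fingers=0.16,
)

```text
t: 17.65
eef_pos: [526.2, -229.9, 101.6]
tcp_rot: [3.14, -0.001, 0.105]
ft_force: [0.2, -0.5, -0.1]
opening: 0.367
grip_force: 0.0
```

Request:
carry_out(
  series=[
    [0,0,0,0],
    [0,0,0,0],
    [0,0,0,0],
    [0,0,0,0],
    [0,0,0,0],
  ],
)

```text
t: 18.15
eef_pos: [525.5, -225.8, 101.7]
tcp_rot: [3.141, 0.0, 0.108]
ft_force: [0.3, -0.4, -0.0]
opening: 0.419
grip_force: 0.0
```

Run:
```python
from h import *
s=env.state();print(s['t'],s['eef_pos'],s['tcp_rot'],s['opening'])
snap('wrist','w6')
print(find('wrist','cap_1',99),find('wrist','vial_1',75))
P=s['eef_pos']+[0,0,37.4]
for d in(-20,20): print(proj('wrist',P+np.array([10,d,0])))
```

```text
18.15 [ 525.51280839 -225.81633159  101.72527275] [3.14149064e+00 1.93035308e-06 1.08436245e-01] 0.41900918044688734
[(0.97, [234, 222], [522.0, -168.0]), (0.83, [316, 140], [583.0, -218.0]), (0.77, [404, 140], [589.0, -273.0]), (0.77, [396, 226], [531.0, -278.0]), (0.59, [316, 224], [527.0, -224.0])] [(0.87, [400, 140], [587.0, -276.0]), (0.83, [317, 217], [523.0, -225.0]), (0.8, [389, 216], [530.0, -278.0]), (0.61, [398, 225], [524.0, -286.0]), (0.59, [242, 213], [521.0, -168.0]), (0.57, [319, 139], [581.0, -219.0])]
[356.37988764 238.77278119]
[284.45167229 231.49484039]
```

Request:
carry_out(
  series=[
    [0,0.01,-0.3,0],
    [0,0,-0.3,0],
    [0,0,-0.3,0],
    [0,0,-0.3,0],
    [0,0,0,0],
  ],
)

```text
t: 18.8
eef_pos: [524.6, -225.2, 40.1]
tcp_rot: [-3.14, 0.002, 0.108]
ft_force: [-0.1, 0.3, 0.4]
opening: 0.422
grip_force: 0.0
```

Request:
carry_out(
  series=[
    [0,0,-0.2,0],
    [0,0,-0.2,0],
    [0,0,-0.15,0],
    [0,0,-0.05,0],
    [0,0,0,0],
  ],
)

```text
t: 19.3
eef_pos: [525.3, -225.7, 11.3]
tcp_rot: [-3.141, 0.0, 0.108]
ft_force: [0.2, 0.2, -0.0]
opening: 0.418
grip_force: 0.0
```

Request:
carry_out(
  series=[
    [0,0,0,0],
    [0,0,0,0],
    [0,0,0,0],
    [0,0,0,0],
    [0,0,0,0],
  ],
  fingers=1,
)

```text
t: 19.8
eef_pos: [525.4, -225.4, 11.8]
tcp_rot: [-3.141, 0.0, 0.108]
ft_force: [0.3, 5.8, 3.0]
opening: 0.288
grip_force: 30.0
```

Request:
carry_out(
  series=[
    [0,0,0.04,0],
    [0,0,0.1,0],
    [0,0,0.1,0],
    [0,0,0.1,0],
    [0,0,0,0],
  ],
)

```text
t: 20.3
eef_pos: [525.5, -225.6, 29.6]
tcp_rot: [3.141, -0.0, 0.108]
ft_force: [-1.1, 6.0, 3.2]
opening: 0.289
grip_force: 30.0
```

Request:
carry_out(
  series=[
    [0,0.01,0.1,0],
    [0,0,0.12,0],
    [0,0,0.14,0],
    [0,0,0.14,0],
    [0,0,0,0],
  ],
)

```text
t: 20.8
eef_pos: [526.2, -225.9, 55.1]
tcp_rot: [3.14, -0.002, 0.108]
ft_force: [-0.0, 0.1, -0.5]
opening: 0.287
grip_force: 30.0
```

Run:
```python
from h import *
s=env.state();print(s['t'],s['eef_pos'],s['ft_force'],s['moment'])
for c in('scene','side'):
    snap(c,c+'7'); print(c,find(c,'tray',12),find(c,'old_1',50),find(c,'solvent',90),find(c,'septa',22))
# old caps, side, initial picture
for p in [(258.9,145),(299.3,138.8)]: print(ray('side',p,98).round())
# tray corners from side crop (rim z22): far-left, far-right, near-right, near-left
for p in [(230,162),(630,133),(660,322),(222,350)]: print('tray',ray('side',(200+p[0]/5.6,120+p[1]/5.6),22).round())
```

```text
20.8 [ 526.22380748 -225.91420809   55.08218498] [-0.02350175  0.1056234  -0.49926016] [-0.07622651  0.18762085  0.00663452]
scene [(0.77, [411, 243], [527.0, 217.0])] [(0.76, [398, 248], [579.0, 202.0]), (0.59, [417, 219], [479.0, 202.0]), (0.47, [264, 167], [573.0, -227.0])] [(0.97, [339, 190], [543.0, 1.0])] [(0.66, [378, 168], [378.0, 24.0])]
side [(0.63, [246, 177], [433.0, 182.0])] [(0.37, [326, 295], [538.0, -248.0])] [(0.68, [282, 229], [481.0, -93.0]), (0.64, [354, 288], [586.0, -275.0])] [(0.81, [233, 223], [383.0, 19.0])]
[477. 194.  98.]
[579. 194.  98.]
tray [436. 287.  22.]
tray [627. 262.  22.]
tray [609. 124.  22.]
tray [415. 153.  22.]
```

Vial A is out of the rack and clean. I carry it over the solvent bottle to the free spot in the tray, about (533,240).

Request:
carry_out(
  series=[
    [0,0,0.6,0],
    [0,0,0.8,0],
    [0,0,0.9,0],
    [0,0,0.9,0],
    [0.14,0.4,0,0],
  ],
)

```text
t: 21.8
eef_pos: [534.2, -207.4, 219.6]
tcp_rot: [3.136, -0.008, 0.106]
ft_force: [0.5, 0.6, -1.2]
opening: 0.287
grip_force: 30.0
```

Request:
carry_out(
  series=[
    [0,0.85,0,0],
    [0,0.85,0,0],
    [0,0.85,0,0],
    [0,0.85,0,0],
    [0,0.85,0,0],
  ],
)

```text
t: 22.3
eef_pos: [532.1, 8.9, 213.7]
tcp_rot: [3.141, -0.0, 0.108]
ft_force: [1.6, 0.8, 0.0]
opening: 0.287
grip_force: 30.0
```

Request:
carry_out(
  series=[
    [0,0.85,0,0],
    [0,0.85,0,0],
    [0,0.85,0,0],
    [0,0.85,0,0],
    [0,0.8,0,0],
  ],
)

```text
t: 22.8
eef_pos: [532.1, 219.2, 213.6]
tcp_rot: [3.141, 0.0, 0.108]
ft_force: [0.3, -1.8, -0.1]
opening: 0.288
grip_force: 30.0
```

Request:
carry_out(
  series=[
    [0,0.4,0,0],
    [0,0,0,0],
    [0,0,0,0],
    [0,0,0,0],
    [0,0,0,0],
  ],
)

```text
t: 23.3
eef_pos: [532.6, 236.3, 213.8]
tcp_rot: [3.141, -0.0, 0.106]
ft_force: [0.2, 0.7, -0.8]
opening: 0.289
grip_force: 30.0
```

Run:
```python
from h import *
s=env.state();print(s['t'],s['eef_pos'],s['tcp_rot'],s['opening'],s['joints'])
im=snap('wrist','w8'); print(find('wrist','old_1',50),find('wrist','tray',10),find('wrist','cap_1',98))
for c,n in (((-100,-70),1),((100,-70),2),((100,70),3),((-100,70),4)):
    q=(524+.99*c[0]+.14*c[1],211-.14*c[0]+.99*c[1],22);print(proj('wrist',q).round())
print(proj('wrist',(533,240,3)))
```

```text
23.3 [532.6228939  236.25784904 213.7552489 ] [ 3.14142193e+00 -3.68594932e-05  1.06456545e-01] 0.2886584021634554 [ 3.04248373e-01  3.95482785e-01  1.61822462e+00 -1.93287917e-04
  1.12788266e+00  1.76867100e+00]
[(0.69, [362, 141], [577.0, 194.0]), (0.56, [349, 222], [481.0, 196.0])] [(0.57, [337, 163], [542.0, 215.0])] [(0.72, [321, 281], [426.0, 224.0])]
[371. 264.]
[420. 113.]
[303.  82.]
[268. 240.]
[317.28563443 167.41140789]
```

View pics/w8.png

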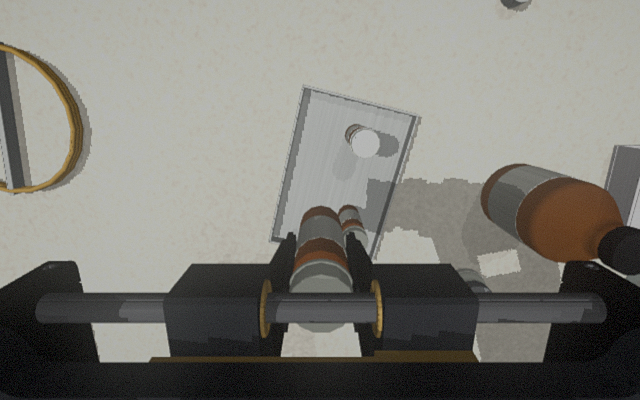

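The wrist picture shows vial A hanging upright between the fingers, with the tray corners at (303,85) and (420,116) as predicted. The old rejects are at (357,139) and (350,220), and the spot below A is free. I lower it.

Request:
carry_out(
  series=[
    [0,0.04,-0.7,0],
    [0,0,-0.7,0],
    [0,0,-0.7,0],
    [0,0,-0.7,0],
    [0,0,-0.6,0],
  ],
)

```text
t: 24.0
eef_pos: [532.2, 239.0, 42.1]
tcp_rot: [3.141, 0.0, 0.107]
ft_force: [0.3, -0.5, -0.5]
opening: 0.287
grip_force: 30.0
```

Request:
carry_out(
  series=[
    [0,0,-0.3,0],
    [0,0,-0.15,0],
    [0,0,-0.06,0],
    [0,0,-0.02,0],
    [0,0,0,0],
  ],
)

```text
t: 24.5
eef_pos: [532.9, 239.4, 18.0]
tcp_rot: [-3.141, -0.001, 0.108]
ft_force: [0.5, 0.7, -0.5]
opening: 0.286
grip_force: 30.0
```

Request:
carry_out(
  series=[
    [0,0,-0.04,0],
    [0,0,-0.04,0],
    [0,0,-0.04,0],
    [0,0,-0.02,0],
    [0,0,0,0],
  ],
)

```text
t: 25.0
eef_pos: [532.4, 239.2, 10.0]
tcp_rot: [3.141, 0.0, 0.108]
ft_force: [-0.5, 1.0, -0.3]
opening: 0.288
grip_force: 30.0
```

Request:
carry_out(
  series=[
    [0,0,-0.01,0],
    [0,0,-0.01,0],
    [0,0,-0.01,0],
    [0,0,0,0],
    [0,0,0,0],
  ],
)

```text
t: 25.5
eef_pos: [532.5, 239.3, 8.8]
tcp_rot: [3.142, -0.0, 0.108]
ft_force: [-1.1, 0.8, 3.2]
opening: 0.289
grip_force: 30.0
```

Touchdown at 3 N. I release and lift straight up.

Request:
carry_out(
  series=[
    [0,0,0,0],
    [0,0,0,0],
    [0,0,0,0],
    [0,0,0,0],
    [0,0,0.1,0],
  ],
  fingers=0.16,
)

```text
t: 26.0
eef_pos: [532.1, 239.1, 13.3]
tcp_rot: [3.141, 0.001, 0.108]
ft_force: [0.4, -0.3, 0.7]
opening: 0.418
grip_force: 0.0
```

Request:
carry_out(
  series=[
    [0,0,0.2,0],
    [0,0,0.4,0],
    [0,0,0.6,0],
    [0,0,0.8,0],
    [0,0,0.9,0],
  ],
)

```text
t: 26.5
eef_pos: [531.9, 239.1, 160.4]
tcp_rot: [3.141, 0.001, 0.108]
ft_force: [0.7, 0.2, 0.1]
opening: 0.42
grip_force: 0.0
```

Run:
```python
from h import *
s=env.state();print(s['t'],s['eef_pos'],s['opening'])
for c in('scene','side'):
    snap(c,c+'9'); print(c,find(c,'vial_1',50),find(c,'old_1',50))
```

```text
26.5 [531.86924418 239.08225549 160.44069239] 0.42040730750167105
scene [(0.81, [421, 241], [529.0, 240.0]), (0.56, [291, 163], [519.0, -175.0]), (0.52, [251, 158], [571.0, -276.0]), (0.52, [264, 167], [576.0, -226.0]), (0.46, [260, 142], [509.0, -292.0]), (0.39, [293, 302], [842.0, 75.0])] [(0.77, [418, 222], [486.0, 208.0]), (0.71, [376, 170], [405.0, 31.0]), (0.7, [399, 246], [572.0, 202.0]), (0.55, [295, 303], [841.0, 80.0])]
side [(0.9, [311, 261], [528.0, -158.0]), (0.82, [352, 294], [589.0, -258.0]), (0.8, [346, 269], [593.0, -196.0]), (0.75, [328, 302], [537.0, -267.0]), (0.68, [280, 146], [535.0, 238.0])] [(0.73, [260, 161], [474.0, 191.0]), (0.62, [299, 154], [576.0, 193.0])]
```

A stands upright at (532,239). Back to B at (531,-281).

Request:
carry_out(
  series=[
    [0,0,0.8,0],
    [0,-0.4,0,0],
    [0,-0.85,0,0],
    [0,-0.85,0,0],
    [0,-0.85,0,0],
  ],
)

```text
t: 27.3
eef_pos: [531.7, 90.4, 197.4]
tcp_rot: [3.142, 0.002, 0.109]
ft_force: [1.4, 0.4, 0.5]
opening: 0.42
grip_force: 0.0
```

Request:
carry_out(
  series=[
    [0,-0.85,0,0],
    [0,-0.85,0,0],
    [0,-0.85,0,0],
    [0,-0.85,0,0],
    [0,-0.85,0,0],
  ],
)

```text
t: 27.8
eef_pos: [531.7, -122.3, 197.4]
tcp_rot: [-3.141, 0.002, 0.108]
ft_force: [0.5, 0.4, 0.4]
opening: 0.419
grip_force: 0.0
```

Request:
carry_out(
  series=[
    [0,-0.85,0,0],
    [0,-0.85,0,0],
    [0,-0.85,-0.4,0],
    [0,-0.65,-0.4,0],
    [0,0,-0.8,0],
  ],
)

```text
t: 28.3
eef_pos: [532.7, -284.9, 118.0]
tcp_rot: [3.139, -0.002, 0.104]
ft_force: [1.0, -0.3, -0.7]
opening: 0.421
grip_force: 0.0
```

Request:
carry_out(
  series=[
    [0,0,0,0],
    [0,0,0,0],
    [0,0,0,0],
    [0,0,0,0],
    [0,0,0,0],
  ],
)

```text
t: 28.8
eef_pos: [533.0, -280.5, 120.0]
tcp_rot: [3.14, -0.001, 0.109]
ft_force: [0.6, 0.5, -0.9]
opening: 0.419
grip_force: 0.0
```

Run:
```python
from h import *
s=env.state();print(s['t'],s['eef_pos'],s['tcp_rot'],s['opening'])
snap('wrist','w10')
print(find('wrist','cap_1',101),find('wrist','vial_1',75))
```

```text
28.8 [ 532.98950448 -280.46986721  119.97969408] [ 3.14024538e+00 -1.46756099e-03  1.08631768e-01] 0.41858233484123597
[(0.8, [169, 214], [524.0, -172.0]), (0.71, [317, 139], [589.0, -273.0]), (0.6, [318, 218], [533.0, -279.0])] [(0.91, [319, 213], [528.0, -280.0]), (0.82, [317, 141], [585.0, -273.0]), (0.8, [178, 208], [520.0, -169.0]), (0.67, [242, 138], [581.0, -217.0])]
```

Request:
carry_out(
  series=[
    [-0.03,0,-0.4,0],
    [0,0,-0.4,0],
    [0,0,-0.4,0],
    [0,0,-0.3,0],
    [0,0,0,0],
  ],
)

```text
t: 29.45
eef_pos: [530.1, -280.2, 42.1]
tcp_rot: [-3.14, 0.002, 0.108]
ft_force: [-0.4, -0.3, 0.2]
opening: 0.419
grip_force: 0.0
```

Request:
carry_out(
  series=[
    [0,0,-0.25,0],
    [0,0,-0.2,0],
    [0,0,-0.15,0],
    [0,0,-0.07,0],
    [0,0,0,0],
  ],
)

```text
t: 29.95
eef_pos: [530.8, -280.6, 9.7]
tcp_rot: [-3.141, 0.001, 0.108]
ft_force: [-0.7, -0.1, 0.4]
opening: 0.418
grip_force: 0.0
```

Request:
carry_out(
  series=[
    [0,0,0,0],
    [0,0,0,0],
    [0,0,0,0],
    [0,0,0,0],
    [0,0,0,0],
  ],
  fingers=1,
)

```text
t: 30.45
eef_pos: [531.1, -280.8, 10.5]
tcp_rot: [3.141, -0.0, 0.108]
ft_force: [0.5, 0.7, 1.7]
opening: 0.288
grip_force: 30.0
```

Request:
carry_out(
  series=[
    [0,0,0.04,0],
    [0,0,0.1,0],
    [0,0,0.1,0],
    [0,0,0.1,0],
    [0,0,0,0],
  ],
)

```text
t: 30.95
eef_pos: [531.2, -280.8, 28.0]
tcp_rot: [3.141, -0.001, 0.108]
ft_force: [0.8, 0.6, -0.1]
opening: 0.286
grip_force: 30.0
```

Request:
carry_out(
  series=[
    [0,0,0.12,0],
    [0,0,0.12,0],
    [0,0,0.14,0],
    [0,0,0.14,0],
    [0,0,0,0],
  ],
)

```text
t: 31.45
eef_pos: [531.4, -281.0, 54.4]
tcp_rot: [3.14, -0.001, 0.108]
ft_force: [0.2, 0.0, -1.3]
opening: 0.284
grip_force: 30.0
```

Request:
carry_out(
  series=[
    [0,0,0.6,0],
    [0,0,0.8,0],
    [0,0,0.9,0],
    [0,0,0.9,0],
    [-0.13,0.4,0,0],
  ],
)

```text
t: 31.95
eef_pos: [526.6, -263.1, 218.8]
tcp_rot: [3.135, -0.008, 0.106]
ft_force: [1.1, 0.5, -1.7]
opening: 0.287
grip_force: 30.0
```

Request:
carry_out(
  series=[
    [0,0.85,0,0],
    [0,0.85,0,0],
    [0,0.85,0,0],
    [0,0.85,0,0],
    [0,0.85,0,0],
  ],
)

```text
t: 32.45
eef_pos: [524.1, -46.6, 213.2]
tcp_rot: [3.141, -0.0, 0.108]
ft_force: [0.4, -0.1, 0.3]
opening: 0.288
grip_force: 30.0
```

Request:
carry_out(
  series=[
    [0,0.85,0,0],
    [0,0.85,0,0],
    [0,0.85,0,0],
    [0,0.85,0,0],
    [0,0.85,0,0],
  ],
)

```text
t: 32.95
eef_pos: [524.1, 166.0, 213.2]
tcp_rot: [3.141, -0.0, 0.108]
ft_force: [0.6, -0.1, -0.7]
opening: 0.286
grip_force: 30.0
```

Request:
carry_out(
  series=[
    [0,0.38,0,0],
    [0,0,0,0],
    [0,0,0,0],
    [0,0,0,0],
    [0,0,0,0],
  ],
)

```text
t: 33.45
eef_pos: [524.6, 182.2, 213.2]
tcp_rot: [3.141, -0.0, 0.106]
ft_force: [-0.5, -0.7, -0.1]
opening: 0.291
grip_force: 30.0
```

Run:
```python
from h import *
s=env.state();print(s['t'],s['eef_pos'],s['opening'])
snap('wrist','w11');print(find('wrist','old_1',50),find('wrist','vial_1',50),find('wrist','cap_1',98))
```

```text
33.45 [524.57704484 182.24348515 213.23003176] 0.2906525413312067
[(0.97, [312, 129], [576.0, 196.0]), (0.76, [300, 208], [484.0, 202.0])] [(0.84, [621, 213], [518.0, -175.0]), (0.83, [272, 167], [529.0, 238.0]), (0.68, [320, 260], [420.0, 171.0]), (0.37, [635, 223], [508.0, -196.0])] [(0.97, [319, 284], [415.0, 171.0]), (0.72, [268, 170], [536.0, 235.0]), (0.6, [636, 222], [521.0, -147.0])]
```

Request:
carry_out(
  series=[
    [0.05,0,-0.7,0],
    [0,0,-0.7,0],
    [0,0,-0.7,0],
    [0,0,-0.7,0],
    [0,0,-0.6,0],
  ],
)

```text
t: 34.15
eef_pos: [526.7, 183.0, 41.6]
tcp_rot: [3.141, 0.0, 0.107]
ft_force: [0.5, 1.0, -0.6]
opening: 0.289
grip_force: 30.0
```

Request:
carry_out(
  series=[
    [0,0,-0.3,0],
    [0,0,-0.15,0],
    [0,0,-0.06,0],
    [0,0,-0.04,0],
    [0,0,0,0],
  ],
)

```text
t: 34.65
eef_pos: [527.4, 183.3, 16.3]
tcp_rot: [-3.142, -0.001, 0.108]
ft_force: [0.3, 0.5, -0.7]
opening: 0.285
grip_force: 30.0
```

Request:
carry_out(
  series=[
    [0,0,-0.04,0],
    [0,0,-0.04,0],
    [0,0,-0.02,0],
    [0,0,-0.02,0],
    [0,0,0,0],
  ],
)

```text
t: 35.15
eef_pos: [526.9, 183.3, 9.6]
tcp_rot: [3.141, 0.0, 0.108]
ft_force: [0.5, -0.4, -0.2]
opening: 0.289
grip_force: 30.0
```

Request:
carry_out(
  series=[
    [0,0,-0.01,0],
    [0,0,-0.01,0],
    [0,0,-0.01,0],
    [0,0,-0.01,0],
    [0,0,0,0],
  ],
)

```text
t: 35.65
eef_pos: [526.9, 183.3, 7.6]
tcp_rot: [3.142, 0.0, 0.108]
ft_force: [-0.4, -0.5, -0.9]
opening: 0.287
grip_force: 30.0
```

Request:
carry_out(
  series=[
    [0,0,-0.01,0],
    [0,0,0,0],
    [0,0,0,0],
    [0,0,0,0],
    [0,0,0,0],
  ],
)

```text
t: 36.15
eef_pos: [527.0, 183.3, 7.4]
tcp_rot: [3.142, -0.0, 0.108]
ft_force: [-1.5, 0.6, 5.7]
opening: 0.287
grip_force: 30.0
```

Touchdown. I release, rise and check.

Request:
carry_out(
  series=[
    [0,0,0,0],
    [0,0,0,0],
    [0,0,0,0],
    [0,0,0,0],
    [0,0,0.1,0],
  ],
  fingers=0.16,
)

```text
t: 36.65
eef_pos: [526.6, 183.2, 11.8]
tcp_rot: [3.141, 0.001, 0.108]
ft_force: [-0.0, 0.0, 1.2]
opening: 0.418
grip_force: 0.0
```

Request:
carry_out(
  series=[
    [0,0,0.2,0],
    [0,0,0.4,0],
    [0,0,0.6,0],
    [0,0,0.8,0],
    [0,0,0.9,0],
  ],
)

```text
t: 37.15
eef_pos: [526.4, 183.1, 159.0]
tcp_rot: [3.141, 0.001, 0.108]
ft_force: [0.8, -0.5, -0.5]
opening: 0.42
grip_force: 0.0
```

Request:
carry_out(
  series=[
    [0,0,0.9,0],
    [0,0,0.4,0],
    [0,0,0,0],
    [0,0,0,0],
    [0,0,0,0],
  ],
)

```text
t: 37.65
eef_pos: [526.3, 183.1, 221.1]
tcp_rot: [3.141, 0.002, 0.108]
ft_force: [-0.0, 0.5, -0.4]
opening: 0.425
grip_force: 0.0
```

Run:
```python
from h import *
s=env.state();print(s['t'],s['eef_pos'],s['opening'],s['ft_force'])
for c in('scene','side','wrist'):
    snap(c,c+'12'); print(c,find(c,'vial_1',50),find(c,'old_1',50),find(c,'standard',70),find(c,'solvent',90))
for q in [(532,239),(527,183),(477,196),(577,196)]: print([ (proj(c,(*q,3)).round().tolist(),proj(c,(*q,100)).round().tolist()) for c in('scene','side')])
```

```text
37.65 [526.32076685 183.11488469 221.11260876] 0.4246246849686585 [-0.03364128  0.45659339 -0.41200879]
scene [(0.64, [267, 169], [575.0, -216.0]), (0.6, [292, 161], [514.0, -175.0]), (0.59, [423, 243], [533.0, 247.0]), (0.55, [251, 159], [573.0, -274.0]), (0.47, [405, 226], [515.0, 187.0])] [(0.55, [398, 244], [570.0, 197.0])] [(0.65, [293, 125], [419.0, -242.0]), (0.51, [297, 297], [832.0, 83.0])] [(0.61, [337, 190], [546.0, -3.0])]
side [(0.92, [345, 269], [592.0, -197.0]), (0.83, [314, 260], [535.0, -158.0]), (0.71, [279, 136], [540.0, 282.0]), (0.65, [284, 157], [536.0, 191.0]), (0.54, [353, 292], [590.0, -256.0])] [(0.85, [298, 152], [575.0, 201.0])] [(0.67, [265, 302], [418.0, -250.0])] [(0.94, [294, 212], [516.0, -47.0]), (0.66, [327, 302], [529.0, -292.0])]
wrist [(0.94, [321, 178], [522.0, 182.0]), (0.91, [624, 217], [514.0, -188.0]), (0.7, [271, 166], [530.0, 241.0]), (0.56, [425, 257], [436.0, 41.0])] [(0.8, [311, 132], [574.0, 199.0]), (0.69, [305, 220], [468.0, 195.0])] [(0.68, [623, 266], [459.0, -190.0])] [(0.6, [509, 207], [522.0, -22.0])]
[([417.0, 250.0], [423.0, 232.0]), ([280.0, 160.0], [278.0, 131.0])]
[([399.0, 238.0], [404.0, 219.0]), ([282.0, 174.0], [280.0, 144.0])]
[([413.0, 227.0], [419.0, 207.0]), ([262.0, 173.0], [259.0, 144.0])]
[([394.0, 254.0], [398.0, 236.0]), ([300.0, 167.0], [298.0, 138.0])]
```

Run:
```python
from h import *
for c,a,b,cs in (('side','side0','side12',[(260,158),(299,153)]),('scene','scene0','scene12',[(417,219),(398,245)])):
    A=cv2.imread(f'pics/{a}.png',0);B=cv2.imread(f'pics/{b}.png',0)
    for x,y in cs:
        t=A[y-14:y+15,x-7:x+8];R=cv2.matchTemplate(B[y-24:y+25,x-17:x+18],t,cv2.TM_CCOEFF_NORMED);_,m,_,l=cv2.minMaxLoc(R);print(c,(x,y),round(m,2),(l[0]-10,l[1]-10))
```

```text
side (260, 158) 1.0 (0, 0)
side (299, 153) 1.0 (0, 0)
scene (417, 219) 0.98 (0, 0)
scene (398, 245) 0.87 (0, 0)
```

Nothing else has moved, so I hand the job in.

```bash
python3 -c "
from cell import env
print(env.job_done())"
```

```text
the job is handed in; nothing more can be done
None
```

I pressed all five caps to their stops; two vials stood proud and now stand upright in the tray, the three sound ones are still in the rack, the earlier rejects have not moved, and the job is handed in at about 38 s (the simulator gave no verdict).

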